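Set the carving gauge's sprung arm to the blank's mark and hold it

ROBOT

A 6-joint arm with a two-finger parallel gripper is mounted at the origin on the work surface. World frame = base frame: x ahead of the robot, y to its left, z up, the work surface at z = 0. Lengths are in mm, angles in rad, forces in N, time in s.
With the tool pointing down it reaches from about 350 to 875 mm from the base axis. Payload 4.2 kg.
Tool frame: the origin (TCP) lies between the finger pads; the fingertips stand 17 mm ahead of it and the grasp point (between the pads) lies 2 mm behind it; z points along the fingers, y is the line along which they close (so a half turn about z gives the same grasp; the last joint's range is limited). The gripper opens to 85 mm and grips with 20 to 120 N. Pads are 22 mm wide; open, the fingers measure 114 mm over their backs; the gripper's body (76 mm by 85 mm) begins 54 mm behind the grasp point. The pads swing forward as they close: fully open they stand 13 mm farther back than shut.
Start: joints at [-0.987, 0.385, 0.008, 0, -1.194, -0.259], TCP at [199.465, -592.295, 248.312] pointing down, gripper open.
Joint ranges: [-3.14, 3.14], [-1.21, 2.06], [-1.07, 1.41], [-3.16, 2.05], [-2.99, -0.16], [-3.1, 3.1]. Speed limits (rad/s): [2.79, 2.79, 3.14, 3.14, 3.14, 3.14].

INTERFACE

Orientations are given as a unit quaternion [x, y, z, w].
In Python, from bench import arm gives the robot as it stands.
- The arm moves only by the shell command python3 jog.py FILE [OPENING], which reads ROWS from the file FILE. ROWS is a JSON list of rows, 1 to 10 of them, each of 6 numbers: dx, dy, dz in mm, then a rotation vector rx, ry, rz in rad; each row is the pose to reach, as a shift and turn from the pose commanded when the command began, along the tool's axes at that moment; what a row does not reach only later rows make up. A row lasts 1/10 s, in which the tool goes at most 50 mm and 0.15 rad, less where a joint would pass 70% of its speed; a pose out of reach is approached as far as the arm can. OPENING is the finger opening in mm, set as the command begins (- or left out keeps the last). The fingers move at their own pace and stop on an object; the grip force is fixed at half the most. Time passes only in rows, so rows that do not move let the fingers close. It prints the time, the measured TCP pose, the force, the opening and the grip force at its end. Input that does not fit is refused with a message, and nothing moves.
- arm.read_state(): the state, without advancing time (a new reading comes with each control period).
- arm.get_image(name): name is "side" or "top"; returns the picture (420x560x3 uint8, blue, green, red); there is no depth.
- arm.get_calibration(name): a dict with "K" (3x3 intrinsics, pixels), "D" ([k1, k2, p1, p2, k3] as OpenCV has them; the pictures are not rectified), "rvec" (rotation vector, rad) and "tvec" (3), from world to camera coordinates, as OpenCV has them. Camera axes: x right, y down, z forward; pixel columns grow to the right and rows downward; lengths in mm; the calibration is good to about 2 mm. A picture is of the moment at which its call begins. get_calibration takes no time and is no camera call.
- arm.job_done(): hands the job in; it is judged then, once.
The state is a dict: "clock": time; "joints": joint angles; "joint_vel": joint speeds; "joint_efforts": joint torques, N m; "position": TCP position; "ee_rot": TCP orientation; "contact_force": force on the tool from outside, world axes, zero at the start; "wrist_torque": the same for the moment, N m; "gripper_width": finger opening in mm; "grasp_force": force on a finger pad.
Only numpy, scipy, OpenCV 4.12 (cv2) and the standard library are available. Lean on these libraries where they do the work, as an engineer would, in place of code of your own. Each camera call takes 0.05 s, during which the arm holds its last target. There are 200 camera calls.

TASK

Two carving blanks, one short and one long, lie in the two lanes of the length gauge; the one in the lane right beside the scale is the one being measured. Squeeze in the lock button on the gauge arm's grip head, pull the sprung arm out until its pointer stands on the near mark if the short blank is in that lane, or on the far mark if the long blank is, and finish while still holding the head there, because the arm springs back when let go. Leave the blanks and the other things on the bench where they are.

Things in the scene. Friction and masses are not known exactly. Their poses are not given: they have to be found in the camera images.
- gauge: Length gauge fixed to the bench: plywood board 330 x 190 x 12 mm (x -135 to 195, y -150 to 40 mm) with an aluminium housing (120 x 29 mm, top 42 mm above the bench; a keeper on its roof reaches 58 mm) from which a square steel arm telescopes. Origin on the bench under the housing's mouth, on the arm's centre line; x points the way the arm pulls out, y to the button's side, z up.
- lane_measured (a point): Middle of the floor (12 mm above the bench) of the lane right beside the scale strip, the one that counts: gauge x 60, y -82.5 mm. Lanes run along the gauge's x, 35 mm wide between wooden rails 10 mm high.
- lane_spare (a point): The same point of the spare lane, at the board's edge, 40 mm further from the arm (gauge y -122.5 mm).
- boom (a joint): How far the arm is pulled out, m: 0 = home (start), travel 0.12; pointer on the near mark at 0.060, on the far mark at 0.100. A spring draws it home with 4 to 6 N. At home a hook locks it (2 mm of play) until the button is pressed; once out, only the hand keeps it there. Let go, it springs back to near home and can be squeezed and pulled again.
- lock_button (a joint): How far the lock button is pressed in, m: 0 = out, 0.006 = fully in. Pressed towards the gauge's -y against a spring, 2.5 N at first, 8 N fully in; from 0.0045 on the hook is clear. It springs out when not squeezed; it locks the arm only at home.
- grip_head: Upright grey head on the arm's end, 30 mm (along gauge x) x 26 mm (y), 18 to 80 mm above the bench. Origin at bench height, 45 mm ahead of the gauge's origin at home. The steel lock button, 16 mm across, 60 mm above the bench, stands 9 mm out of its +y face (3 mm when in). Squeeze along gauge y from above, one finger on the button, one on the far face (35 mm, 29 mm when in), with 15 to 30 N.
- grip_point (a point): Point in the grip head at the button's height (60 mm), midway between the finger pads when the button is fully in (1.5 mm towards the button from the head's middle); moves with the arm.
- pointer_tip (a point): Tip of the pointer, a 3 mm wide steel finger above the scale, 18 mm above the bench; moves with the arm. In line with the head's middle along the gauge's x.
- mark_near (a point): The near mark: a raised dark steel bar 3 mm wide right across the scale strip, at gauge x = 105 mm. Level with the end of a short blank lying in the lane. The other, short thin ticks every 10 mm are plain graduations.
- mark_far (a point): The far mark: the same, at gauge x = 145 mm. Level with the end of a long blank lying in the lane.
- blank_short: Short square wooden blank 130 x 26 x 26 mm lying along the gauge's x in one of the two lanes, one end by the wooden back stop. Origin at the bottom of that end (gauge x about -24 mm), x along its length.
- blank_long: Long square wooden blank 170 x 26 x 26 mm in the other lane; origin and axes likewise.
- chisel: Bystander: wooden-handled carving tool 200 mm long lying on the bench on the button's side of the gauge; origin under its middle.
- glue: Bystander: upright white bottle, 48 mm across, 105 mm high, behind the housing; origin at its foot.
- spool: Bystander: upright wooden spool, 44 mm across, 44 mm high, beyond the far end of the board; origin at its foot.

How it is judged (in metres and radians):
On the way:
1. the lock button is squeezed in while the arm is at home (value of joint lock_button above 0.004 m and value of joint boom below 0.01 m), for 0.1 s.
At the end, for the whole second after the job is handed in: The arm stands still with its pointer within 4 mm of the right mark (pulled out 60 mm if the short blank lies in the lane beside the scale, 100 mm if the long one does), the fingers still holding the grip head with more than 2 N (((y of blank_short in the frame of gauge above -0.095 m and not (y of blank_long in the frame of gauge above -0.095 m) and value of joint boom between 0.056 and 0.064 m) or (y of blank_long in the frame of gauge above -0.095 m and not (y of blank_short in the frame of gauge above -0.095 m) and value of joint boom between 0.096 and 0.104 m)) and value of joint boom between 0.056 and 0.104 m and contact force between the fingers and grip_head above 2 N and velocity of joint boom between -0.01 and 0.01 m/s); the arm keeps its last pose, push and grip.
It fails at once if a blank was shifted by more than 12 mm (distance of any of blank_short, blank_long from where it was at the start of the episode above 0.012 m).
It fails at once if a bystander was shifted by more than 20 mm (distance of any of chisel, glue, spool from where it was at the start of the episode above 0.02 m).
It also fails if it takes over 35 s, if anything falls off the work surface, if the arm or the gripper's body presses on something with over 40 N, if the wrist force passes 120 N, or if a joint passes its speed limit or range.

## Working session

There is one attempt and no reset: what is moved stays moved. The work goes in short steps, Python scripts to look and compute and a shell command to move; the robot and the scene stay as the last step left them, time stands still between calls to the robot, and variables do not carry over. Pictures are saved under pics/ and viewed, at most 10 in all, crops included, and the job is handed in when it is done.

```bash
ls; mkdir -p pics
cat > h.py <<'E'
import numpy as np,cv2
from bench import arm
def cal(n):
    c=arm.get_calibration(n); return [np.array(c[k],float) for k in("K","D","rvec","tvec")]
def ray(n,uv):
    K,D,r,t=cal(n); p=cv2.undistortPoints(np.array(uv,float).reshape(-1,1,2),K,D).reshape(-1,2)
    R=cv2.Rodrigues(r)[0]; return -R.T@t.ravel(), np.c_[p,np.ones(len(p))]@R
def plane(n,uv,z):
    o,d=ray(n,uv); return o+d*((z-o[2])/d[:,2])[:,None]
def tri(uv1,uv2):
    o1,d1=ray("top",uv1);o2,d2=ray("side",uv2);out=[]
    for a,b in zip(d1,d2):
        s=np.linalg.lstsq(np.c_[a,-b],o2-o1,rcond=None)[0]; p,q=o1+s[0]*a,o2+s[1]*b
        out.append([*((p+q)/2),np.linalg.norm(p-q)])
    return np.array(out)
E
python3 - <<'E'
from h import *
for n in("top","side"):
    cv2.imwrite(f"pics/{n}1.png",arm.get_image(n)); print(n,ray(n,[[280,210]]))
s=arm.read_state();print(s["position"],s["ee_rot"])
E
```

```text
bench.py
jog.py
pics
top (array([390.91514723,  68.16585488, 780.01644931]), array([[ 0.23027176, -0.00281988, -0.97329928]]))
side (array([213.98467027, 685.14934979, 546.61008244]), array([[ 0.41604776, -0.71632354, -0.56042662]]))
[ 199.31231481 -591.85381996  247.31860906] [-1.61609940e-01  9.86854218e-01  9.65747654e-04 -2.18179543e-04]
```

View pics/top1.png

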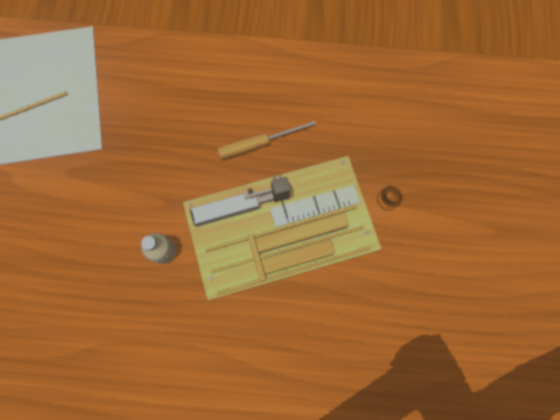

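View pics/side1.png

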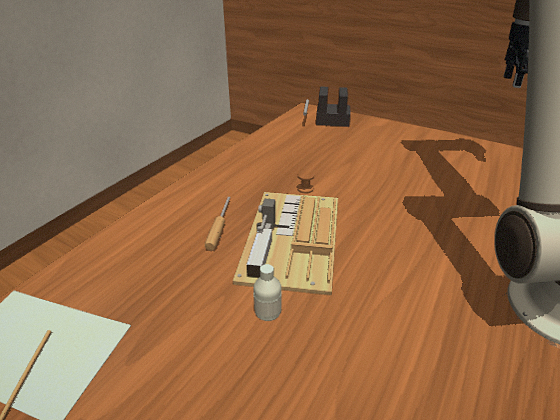

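The top view shows the gauge with its housing at about (225,208), the grip head at (281,188) and the scale at (315,207). The blank beside the scale ends near x=350 and the outer one near x=333, so the long one seems to be measured. I'll zoom in to check.

Run:
```python
import cv2
a=cv2.imread("pics/top1.png")[150:300,180:390];cv2.imwrite("pics/t1c.png",cv2.resize(a,None,fx=3.8,fy=3.8,interpolation=cv2.INTER_CUBIC))
a=cv2.imread("pics/side1.png")[185:300,225:345];cv2.imwrite("pics/s1c.png",cv2.resize(a,None,fx=5,fy=5,interpolation=cv2.INTER_CUBIC))
```

```text
(no output)
```

View pics/t1c.png

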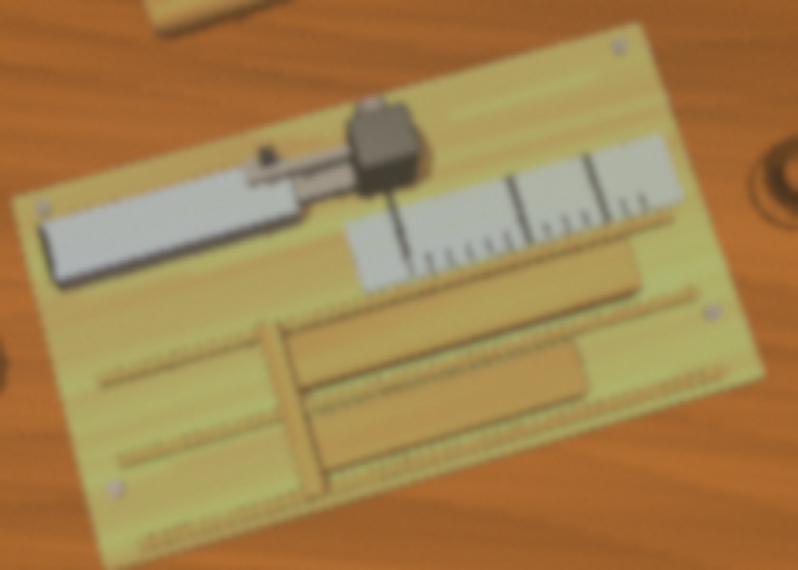

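View pics/s1c.png

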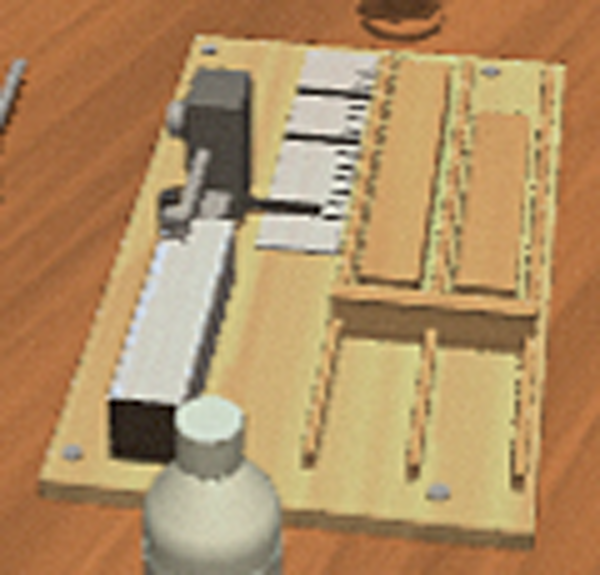

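The crops confirm it. The long blank (outer end at crop (637,265)) lies beside the scale and ends level with the far mark, so the target is 100 mm. Next I'll locate the board, head and button.

Run:
```python
from h import *
T=lambda p:(np.array(p,float)+.5)/3.8-.5+[180,150]
S=lambda p:(np.array(p,float)+.5)/5-.5+[225,185]
t=T([(12,198),(638,22),(765,375),(105,570),(370,103)]); s=S([(40,485),(195,37),(565,65),(535,530),(176,118)])
P=tri(t,s); print(P.round(1))
im=cv2.imread("pics/top1.png");h=cv2.cvtColor(im,cv2.COLOR_BGR2HSV)
m=cv2.inRange(h,(18,60,90),(40,255,255));m[:150]=0;m[:,:180]=0;m[:,390:]=0
m=cv2.morphologyEx(m,cv2.MORPH_CLOSE,np.ones((9,9)))
c=max(cv2.findContours(m,0,2)[0],key=cv2.contourArea)
w=plane("top",c.reshape(-1,2),12)
r=cv2.minAreaRect(w[:,:2].astype(np.float32));print("rect",r,cv2.boxPoints(r))
G=np.array([(-135,40),(195,40),(195,-150),(-135,-150)],float)
def fit(W):
    a,b=G-G.mean(0),W-W.mean(0);U,_,V=np.linalg.svd(a.T@b);R=(U@V).T
    return R,W.mean(0)-R@G.mean(0)
for W in(P[:4,:2],plane("top",t[:4],12)[:,:2],plane("side",s[:4],12)[:,:2]):
    R,o=fit(W);print("yaw",np.arctan2(R[1,0],R[0,0]),"o",o,"grip",R@[45,1.5]+o,"res",np.abs(G@R.T+o-W).max(), "btn g",R.T@(P[4,:2]-o))
# head in both views: dark grey head top face
print("headtop top",plane("top",T([(348,118),(405,103),(420,157),(362,178)]),80).round(1))
print("headtop side",plane("side",S([(197,72),(248,70),(250,100),(190,100)]),80).round(1))
H=tri(T([(348,118),(405,103)]),S([(190,98),(197,72)]));print(H.round(1))
# blanks ends & gauge coords, chisel etc
```

```text
[[ 573.5  250.8    3.8    1.3]
 [ 693.9  -55.9    6.7    0.9]
 [ 517.2 -126.2    6.5    1.8]
 [ 396.9  181.5    8.1    1.9]
 [ 621.    76.    57.5    3. ]]
rect ((544.508056640625, 62.71092224121094), (190.80760192871094, 330.0625305175781), 21.422405242919922) [[ 395.41925   181.49532 ]
 [ 515.9716   -125.764206]
 [ 693.59686   -56.07347 ]
 [ 573.0445    251.18605 ]]
yaw -1.1967087603570088 o [585.60469167 110.54794729] grip [603.44500459  69.20821779] res 0.4050873035156499 btn g [45.05742831 20.31695533]
yaw -1.1964133119997844 o [585.0680029  110.73323454] grip [602.92052879  69.39877773] res 1.8865426114255683 btn g [45.43214819 20.73539724]
yaw -1.1927616841335702 o [581.02737144 117.02765191] grip [599.03071602  75.75866133] res 2.8280474676496397 btn g [52.84891841 22.0014525 ]
headtop top [[607.2  85.7  80. ]
 [616.7  60.4  80. ]
 [591.7  51.5  80. ]
 [579.5  76.9  80. ]]
headtop side [[612.1  69.   80. ]
 [593.6  56.6  80. ]
 [580.7  76.7  80. ]
 [602.9  89.4  80. ]]
[[606.8  85.3  77.9   2.2]
 [618.4  60.1  73.3   1. ]]
```

```bash
echo '[[-593,498,40,0,0,1.52],[-593,498,40,0,0,1.52],[-593,498,40,0,0,1.52],[-593,498,40,0,0,1.52],[-593,498,40,0,0,1.52],[-593,498,40,0,0,1.52],[-593,498,40,0,0,1.52],[-593,498,40,0,0,1.52],[-593,498,40,0,0,1.52],[-593,498,40,0,0,1.52]]' > rows.txt && python3 jog.py rows.txt 85
cat >> h.py <<'E'
from scipy.spatial.transform import Rotation as Ro
def go(p,yaw_y):  # offset in tool axes to world p with tool y along angle yaw_y, tool down
    s=arm.read_state();q=Ro.from_quat(s["ee_rot"]);y=np.array([np.cos(yaw_y),np.sin(yaw_y),0]);z=np.array([0,0,-1.])
    W=Ro.from_matrix(np.c_[np.cross(y,z),y,z])
    print(s["position"].round(1) if hasattr(s["position"],"round") else s["position"],"d",q.inv().apply(np.array(p)-s["position"]).round(1),"rv",(q.inv()*W).as_rotvec().round(3),"w",s["gripper_width"],"gf",s["grasp_force"],"F",np.round(s["contact_force"],1),"t",s["clock"])
E
python3 -c "
from h import *
go([602,69,160],.374)"
```

```text
clock: 1.1
position: [432.7, -212.0, 225.2]
ee_rot: [0.485, 0.874, 0.0, -0.0]
contact_force: [1.3, -0.7, -0.9]
gripper_width: 84.9
grasp_force: 0.0
[ 432.7 -212.   225.2] d [149.  292.3  65.2] rv [-0.    -0.     0.183] w 84.90582789221911 gf 0.0 F [ 1.3 -0.7 -0.9] t 1.1
```

```bash
echo '[[149,292,65,0,0,0.18],[149,292,65,0,0,0.18],[149,292,65,0,0,0.18],[149,292,65,0,0,0.18],[149,292,65,0,0,0.18],[149,292,65,0,0,0.18],[149,292,65,0,0,0.18],[149,292,65,0,0,0.18],[149,292,65,0,0,0.18],[149,292,65,0,0,0.18]]' > rows.txt && python3 jog.py rows.txt >/dev/null
python3 - <<'E'
from h import *
go([602,69,160],.374)
i=arm.get_image("side");cv2.imwrite("pics/s2.png",cv2.resize(i[120:300,190:390],None,fx=4,fy=3.3))
E
```

```text
[601.9  59.7 160.2] d [8.6 3.7 0.3] rv [-0.    -0.015  0.021] w 84.86695143390303 gf 0.0 F [ 0.8 -0.6 -0.2] t 2.1
```

View pics/s2.png

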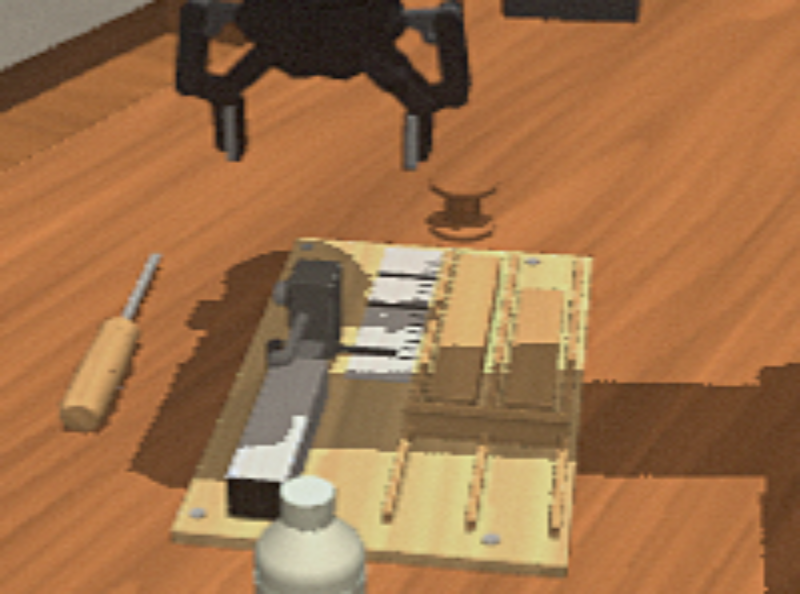

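The open fingers, at about (230,155) and (415,165) in the crop, straddle the head at (315,270). Next I'll settle, read the pose and check the alignment in the image by projection.

```bash
echo '[[0,0,0,0,0,0],[0,0,0,0,0,0]]' > rows.txt && python3 jog.py rows.txt >/dev/null
python3 - <<'E'
from h import *
go([602,69,58],.374)
i=arm.get_image("side");cv2.imwrite("pics/s3.png",i)
# side camera: fingertips' centre implied vs actual, same for the head -> relative check
s=arm.read_state();p=np.array(s["position"]);y=np.array([np.cos(.374),np.sin(.374),0])
K,D,r,t=cal("side")
print(cv2.projectPoints(np.array([p+[0,0,-4]+42*y,p+[0,0,-4]-42*y,[602,69,80],[600.6,68.5,80]]),r,t,K,D)[0].reshape(-1,2).round(1))
print("seen tips (s2 crop)",np.array([232,158])/[4,3.3]+[190,120],np.array([410,168])/[4,3.3]+[190,120],"head top ctr",np.array([316,270])/[4,3.3]+[190,120])
E
```

```text
[602.4  59.7 160.9] d [  7.2   3.1 103. ] rv [ 0.001 -0.015  0.02 ] w 84.72842227263882 gf 0.0 F [-0.4  0.2 -0.2] t 2.35
[[249.6 165.7]
 [289.4 168.4]
 [267.9 200.2]
 [268.6 200.3]]
seen tips (s2 crop) [248.         167.87878788] [292.5        170.90909091] head top ctr [269.         201.81818182]
```

```bash
echo '[[7,3,20,0,-0.015,0.02],[7,3,45,0,-0.015,0.02],[7,3,65,0,-0.015,0.02],[7,3,85,0,-0.015,0.02],[7,3,98,0,-0.015,0.02],[7,3,102,0,-0.015,0.02],[7,3,102,0,-0.015,0.02],[7,3,102,0,-0.015,0.02]]' > rows.txt && python3 jog.py rows.txt >/dev/null
python3 - <<'E'
from h import *
go([601.5,69,58],.374)
i=arm.get_image("side");cv2.imwrite("pics/s4.png",cv2.resize(i[150:270,200:360],None,fx=5,fy=5))
E
```

```text
[605.3  62.7  59. ] d [ 7.3 -1.2  1.1] rv [ 0.003 -0.017  0.014] w 85.03430703625995 gf 0.0 F [ 0.6 -0.1  0.4] t 3.2
```

View pics/s4.png

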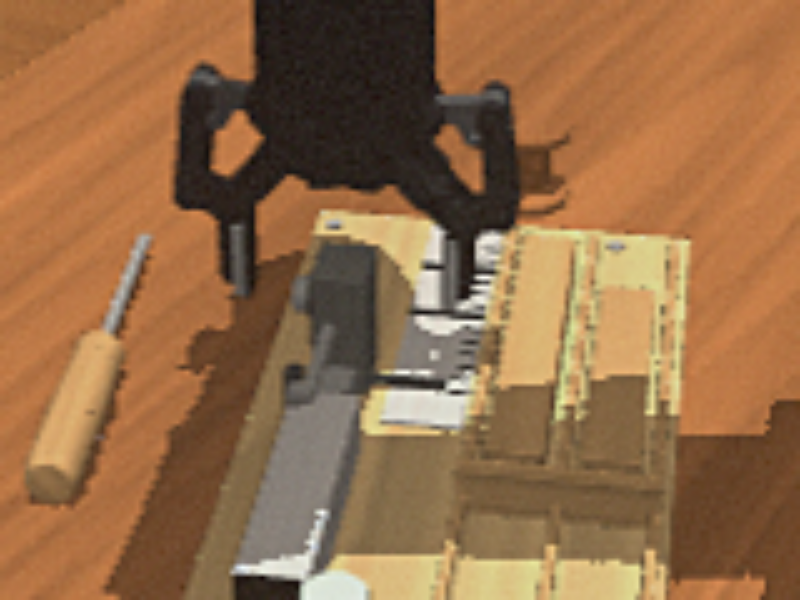

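Both tips are at the head's height, the left at about (242,295) and the right at (455,300), and the head is at (345,310). The tool still sits about 7 mm back along tool x, so I'll check whether it's still settling.

```bash
echo '[[0,0,0,0,0,0],[0,0,0,0,0,0],[0,0,0,0,0,0]]' > rows.txt && python3 jog.py rows.txt >/dev/null
python3 - <<'E'
from h import *
go([601.5,69,58],.374)
s=arm.read_state();print(np.round(s["joints"],4),np.round(s["joint_efforts"],2))
E
echo '[[7,0,0,0,-0.015,0.015],[7,0,0,0,-0.015,0.015],[7,0,0,0,-0.015,0.015],[7,0,0,0,-0.015,0.015]]' > rows.txt && python3 jog.py rows.txt >/dev/null
python3 - <<'E'
from h import *
go([601.5,69,58],.374)
s=arm.read_state();print(np.round(s["joints"],4),np.round(s["joint_efforts"],2))
E
```

```text
[604.8  62.6  58.5] d [ 7.1 -0.6  0.6] rv [ 0.002 -0.018  0.014] w 84.79828429855314 gf 0.0 F [0.1 1.1 0.3] t 3.55
[ 0.3605  0.5485 -0.245  -0.0254 -0.7756 -3.0963] [ -0.   -42.47  14.17   3.14   0.    -0.  ]
[604.3  62.3  57.8] d [ 7.2 -0.1 -0.1] rv [ 0.002 -0.02   0.01 ] w 84.83773583323807 gf 0.0 F [-0.5  0.5  0.1] t 3.95
[ 0.3593  0.5489 -0.2454 -0.0285 -0.7748 -3.0963] [-1.000e-02 -4.243e+01  1.412e+01  3.130e+00  0.000e+00 -0.000e+00]
```

Joint 6 is at its range end (-3.1). I'll rise and turn the gripper half a turn the other way.

```bash
echo '[[0,0,-50,0,0,0],[0,0,-70,0,0,0],[0,0,-100,0,0,-0.15],[0,0,-100,0,0,-0.3],[0,0,-100,0,0,-0.45],[0,0,-100,0,0,-0.6],[0,0,-100,0,0,-0.75],[0,0,-100,0,0,-0.9],[0,0,-100,0,0,-1.05],[0,0,-100,0,0,-1.2]]' > rows.txt && python3 jog.py rows.txt >/dev/null
echo '[[0,0,0,0,0,-1.5],[0,0,0,0,0,-1.5],[0,0,0,0,0,-1.5],[0,0,0,0,0,-1.5],[0,0,0,0,0,-1.5],[0,0,0,0,0,-1.5],[0,0,0,0,0,-1.5],[0,0,0,0,0,-1.5],[0,0,0,0,0,-1.5],[0,0,0,0,0,-1.5]]' > rows.txt && python3 jog.py rows.txt >/dev/null
python3 -c "
from h import *
go([601.5,69,120],.374-np.pi)
print(arm.read_state()['joints'])"
```

```text
[604.7  60.4 157.7] d [-7.7  3.4 37.9] rv [ 0.002  0.02  -0.425] w 85.05758001716103 gf 0.0 F [-0.2  0.2 -0.1] t 5.95
[ 0.35604342  0.43306162 -0.14877688 -0.02402141 -0.98745494 -0.39396526]
```

```bash
echo '[[-8,3,10,0,0.02,-0.42],[-8,3,20,0,0.02,-0.42],[-8,3,30,0,0.02,-0.42],[-8,3,36,0,0.02,-0.42],[-8,3,36,0,0.02,-0.42],[-8,3,36,0,0.02,-0.42]]' > rows.txt && python3 jog.py rows.txt >/dev/null
python3 -c "
from h import *
go([601.5,69,58],.374-np.pi)
print(arm.read_state()['joints'])"
```

```text
[602.3  69.3 122.2] d [-0.   0.7 64.2] rv [ 0.002  0.    -0.013] w 85.27172880039546 gf 0.0 F [ 1.2 -0.1 -0.3] t 6.55
[ 3.80972348e-01  4.67796138e-01 -2.01837869e-01 -6.45226312e-04
 -9.02910220e-01 -1.95226886e-02]
```

```bash
echo '[[0,0.5,20,0,0,-0.013],[0,0.5,40,0,0,-0.013],[0,0.5,55,0,0,-0.013],[0,0.5,64,0,0,-0.013],[0,0.5,64,0,0,-0.013],[0,0.5,64,0,0,-0.013]]' > rows.txt && python3 jog.py rows.txt >/dev/null
echo '[[0,0,0,0,0,0],[0,0,0,0,0,0],[0,0,0,0,0,0],[0,0,0,0,0,0]]' > rows.txt && python3 jog.py rows.txt 44
python3 - <<'E'
from h import *
go([601.5,69,58],.374-np.pi)
i=arm.get_image("side")[150:250,210:330];j=arm.get_image("top")[150:230,230:350]
cv2.imwrite("pics/c5.png",np.vstack([cv2.resize(i,(400,330),interpolation=2),cv2.resize(j,(400,267),interpolation=2)]))
E
```

```text
clock: 7.55
position: [602.8, 69.6, 58.8]
ee_rot: [0.827, -0.562, 0.0, -0.001]
contact_force: [2.0, 0.1, 2.3]
gripper_width: 44.2
grasp_force: 1.0
[602.8  69.6  58.8] d [0.1 1.4 0.8] rv [-0.001  0.     0.002] w 44.180089024492624 gf 0.9718307107686996 F [2.  0.1 2.3] t 7.55
```

View pics/c5.png

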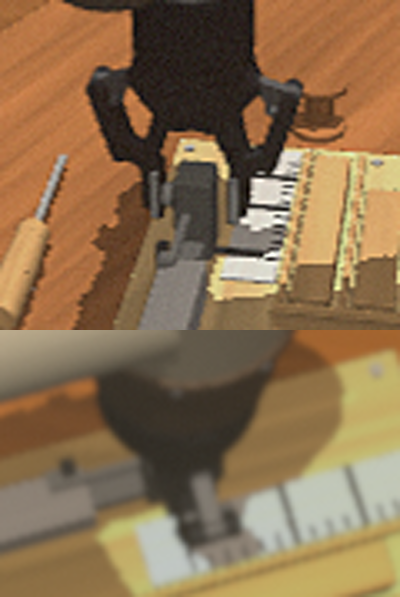

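The pads stand either side of the head, at about (155,195) and (233,200) in the upper crop, with the button inside the left pad. The height is right. I'll squeeze.

```bash
echo '[[0,0,0,0,0,0],[0,0,0,0,0,0],[0,0,0,0,0,0],[0,0,0,0,0,0],[0,0,0,0,0,0]]' > rows.txt && python3 jog.py rows.txt 24
python3 -c "
from h import *
go([601.5,69,58],.374-np.pi)"
```

```text
clock: 8.15
position: [603.3, 69.7, 60.0]
ee_rot: [0.827, -0.563, 0.001, -0.002]
contact_force: [-1.3, -0.6, 7.1]
gripper_width: 25.6
grasp_force: 59.4
[603.3  69.7  60. ] d [-0.   1.9  2. ] rv [-0.004  0.     0.001] w 25.617442991749098 gf 59.44084346294403 F [-1.3 -0.6  7.1] t 8.15
```

```bash
echo '[[0,0,0,0,0,0],[0,0,0,0,0,0],[2,0,0,0,0,0],[4,0,0,0,0,0],[6,0,0,0,0,0],[6,0,0,0,0,0]]' > rows.txt && python3 jog.py rows.txt
python3 -c "
from h import *
go([601.5,69,58],.374-np.pi)"
```

```text
clock: 8.75
position: [605.3, 64.6, 60.1]
ee_rot: [0.827, -0.563, 0.001, -0.002]
contact_force: [-3.2, 2.4, 7.6]
gripper_width: 25.9
grasp_force: 59.6
[605.3  64.6  60.1] d [-5.4  1.9  2.1] rv [-0.004  0.001  0.001] w 25.943374962744603 gf 59.614911675453186 F [-3.2  2.4  7.6] t 8.75
```

The arm came out about 5.5 mm with only a spring-like pull, so it's unlocked. I'll pull it to 100 mm.

```bash
echo '[[5,0,0,0,0,0],[14,0,0,0,0,0],[25,0,0,0,0,0],[37,0,0,0,0,0],[49,0,0,0,0,0],[61,0,0,0,0,0],[73,0,0,0,0,0],[83,0,0,0,0,0],[90,0,0,0,0,0],[94,0,0,0,0,0]]' > rows.txt && python3 jog.py rows.txt
echo '[[0,0,0,0,0,0],[0,0,0,0,0,0],[0,0,0,0,0,0],[0,0,0,0,0,0]]' > rows.txt && python3 jog.py rows.txt
python3 - <<'E'
from h import *
go([603.3,69.7,60],.374-np.pi)
i=arm.get_image("side")[180:260,230:340];j=arm.get_image("top")[150:230,250:380]
cv2.imwrite("pics/c6.png",np.vstack([cv2.resize(i,(400,291),interpolation=2),cv2.resize(j,(400,246),interpolation=2)]))
E
```

```text
clock: 9.75
position: [639.6, -23.0, 60.1]
ee_rot: [0.826, -0.563, 0.001, -0.002]
contact_force: [-3.3, 4.9, 8.8]
gripper_width: 26.3
grasp_force: 59.9
clock: 10.15
position: [639.5, -22.6, 60.0]
ee_rot: [0.827, -0.563, 0.001, -0.002]
contact_force: [-2.6, 4.2, 8.3]
gripper_width: 26.0
grasp_force: 60.0
[639.5 -22.6  60. ] d [-99.2  -0.2   0.1] rv [-0.004  0.001  0.001] w 25.973005791449847 gf 59.98098850250244 F [-2.6  4.2  8.3] t 10.15
```

View pics/c6.png

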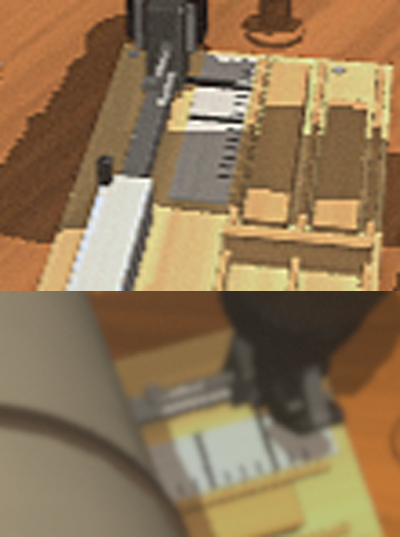

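The arm is well out. In the side crop a single dark bar at about (220,85) shows the pointer over the far mark, with the near mark at (215,120). I'll zoom in to confirm after a 0.8 mm trim.

```bash
echo '[[0.8,0,0,0,0,0],[0.8,0,0,0,0,0],[0.8,0,0,0,0,0],[0.8,0,0,0,0,0]]' > rows.txt && python3 jog.py rows.txt
python3 - <<'E'
from h import *
go([603.3,69.7,60],.374-np.pi)
i=np.mean([arm.get_image("side")[190:225,265:305] for _ in range(8)],0).astype(np.uint8)
o=cv2.imread("pics/side1.png")[190:225,265:305]
cv2.imwrite("pics/c7.png",np.hstack([cv2.resize(a,None,fx=10,fy=10,interpolation=0) for a in(o,i)]))
E
```

```text
clock: 10.65
position: [639.7, -23.3, 60.0]
ee_rot: [0.827, -0.563, 0.001, -0.002]
contact_force: [-3.7, 4.6, 9.0]
gripper_width: 25.8
grasp_force: 60.0
[639.7 -23.3  60. ] d [-99.9  -0.2   0.1] rv [-0.004  0.001  0.001] w 25.75484908030176 gf 60.013768672943115 F [-3.7  4.6  9. ] t 10.65
```

View pics/c7.png

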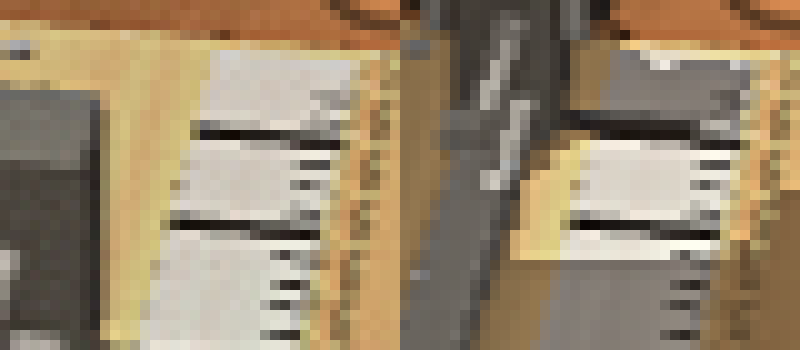

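The pointer now merges with the far mark: left panel bar at (265,132), right panel bar at (660,128), which is right given the pointer's small height above the scale. The near mark is clear at (645,225). I'll hand it in.

```bash
python3 -c "
from h import *
print(arm.job_done())"
```

```text
the job is handed in; nothing more can be done
None
```

I handed in the job with the gripper still holding the head (60 N grip): the long blank is the one beside the scale, so I squeezed the lock button and pulled the arm out 99.9 mm (measured) to the far mark; no verdict was shown.

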